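# Wipe the brass chips off the test-bench plate

### The job

Take the scraper block with the green grip, and with its black blade wipe both brass chips along the dark steel plate and off its end into the red catch tray; touch the chips only with the scraper. Then stand the scraper back on the bench, upright, where you took it from.

Things in the scene. Friction and masses are not known exactly. Their poses are not given: they have to be found in the camera images.
- plate: fixed dark steel plate 150 (x) x 200 (y) x 40 mm high, with a red open tray fixed to its +y end. Origin: centre of the plate's underside, on the bench; z up. The tray spans y 100 to 220, x -90 to 90 mm; floor 4 mm, rim 30 mm above the bench, walls 4 mm, no wall along the plate's edge: what is pushed over the edge (y = 100 mm) drops in.
- scraper: loose upright block, 0.2 to 0.4 kg: black blade 120 (x) x 16 (y) x 25 mm high, above it a green grip bar 80 (x) x 28 (y) mm, 25 to 80 mm above the underside. Origin: centre of the blade's underside; x along the blade, z up; either face can push. A steel V-block and a wooden block with a black knob stand in similar places: not needed.
- chip_a: loose brass chip, 18 x 15 mm, 8 mm high, 15 g, flat on the dark plate at the start, its centre at least 40 mm from the plate's two y ends and within 35 mm of the plate's centre line. Origin: centre of its underside.
- chip_b: loose brass chip, 18 x 15 mm, 8 mm high, 15 g, flat on the dark plate at the start, its centre at least 40 mm from the plate's two y ends and within 35 mm of the plate's centre line. Origin: centre of its underside.

How it is judged:
By the outcome, as a careful person would: the job done as asked, in the order asked, and still so for the second after the job is handed in, with the robot touching nothing.
It also fails if it takes over 58 s, if anything falls off the work surface, if the arm or the gripper's body presses on something with over 40 N, if the wrist force passes 120 N, or if a joint passes its speed limit or range.

### The arm

A 6-joint arm with a two-finger parallel gripper is mounted at the origin on the work surface. World frame = base frame: x ahead of the robot, y to its left, z up, the work surface at z = 0. Lengths are in m, angles in degrees, forces in N, time in s.
With the tool pointing down it reaches from about 0.4 to 0.825 m from the base axis. Payload 7 kg.
Tool frame: the origin (TCP) lies midway between the tips of the shut fingers; the grasp point (between the pads) lies 19 mm behind it (ctrl.hold_point_z is the distance from the TCP to the grasp point, in m); z points along the fingers, y is the line along which they close (so a half turn about z gives the same grasp; the last joint's range is limited). The gripper opens to 88 mm and grips with 3 to 60 N. Pads are 19 mm wide; open, the fingers measure 130 mm over their backs; the gripper's body (78 mm by 193 mm) begins 47 mm behind the grasp point.
Start: joints at [86.809, 20.546, 0.682, 0, -70.136, -16.507], TCP at [0.228, 0.635, 0.227] pointing down, gripper open.
Joint ranges: [-176.03, 176.03], [-82.01, 121.73], [-58.28, 71.71], [-173.87, 95.51], [-174.79, -0.11], [-173.66, 173.66]. Speed limits (degrees/s): [136.94, 136.94, 172.46, 180, 180, 180].

### API

Orientations are given as [roll, pitch, yaw] about the fixed x, y, z axes, in that order (R = Rz(yaw) Ry(pitch) Rx(roll)).
In Python, from plant import ctrl gives the robot as it stands.
- The arm moves only by the tool apply_moves, never from a script. Its argument "deltas" is a list of rows, each an object with "fingers": the finger opening in mm, from 0 to 87.6; "delta_pos": the shift along the tool's x, y, z in mm, a list of three; "angular": the turn, a rotation vector about the tool's x, y, z in degrees, a list of three. A call has 1 to 10 rows; each row is the pose to reach, as a shift and turn from the pose commanded when the call began, along the tool's axes at that moment; what a row does not reach only later rows make up. A row lasts 1/10 s, in which the tool goes at most 50 mm and 8.59 degrees, less where a joint would pass 70% of its speed; a pose out of reach is approached as far as the arm can. A call with a gripper value outside its range is refused whole. The fingers move at their own pace and stop on an object; the grip force is fixed at half the most. Time passes only in rows, so rows that repeat a pose let the fingers close. It gives the time, the measured TCP pose, the force, the opening and the grip force at its end, in the units of the state.
- ctrl.get_obs(): the state, without advancing time (a new reading comes with each control period).
- ctrl.snapshot(name): name is "side" or "top" or "wrist"; returns the picture (420x560x3 uint8, red, green, blue); there is no depth.
- ctrl.camera_params(name): a dict with "fx", "fy", "cx", "cy" (pixels), "cam_to_world" (4x4, takes a point from camera to world coordinates); the wrist camera has in their place "mount" (4x4, takes a point from camera to tool coordinates, whose origin is the TCP and whose axes are the flange's). Camera axes: x right, y up, looking along -z (the intrinsics and any distortion apply to the point x, -y, -z); pixel columns grow to the right and rows downward; lengths in m; the calibration is good to about 2 mm. The wrist camera is an equidistant fisheye: a pixel r from the principal point sees the ray r / f radians off the axis. A picture is of the moment at which its call begins: read the wrist's pose just before it. camera_params takes no time and is no camera call.
- ctrl.close_job(): hands the job in; it is judged then, once.
The state is a dict: "clock": time; "joint_pos": joint angles; "qvel": joint speeds; "tau": joint torques, N m; "tool_pos": TCP position; "orientation": TCP orientation; "force": force on the tool from outside, world axes, zero at the start; "moment": the same for the moment, N m; "opening": finger opening in m; "gripper_force": force on a finger pad.
Only numpy, scipy, OpenCV 4.12 (cv2) and the standard library are available. Lean on these libraries where they do the work, as an engineer would, in place of code of your own. Each camera call takes 0.05 s, during which the arm holds its last target. There are 200 camera calls.

## Working session

There is one attempt and no reset: what is moved stays moved. The work goes in short steps, Python scripts to look and compute and a tool call to move; the robot and the scene stay as the last step left them, time stands still between calls to the robot, and variables do not carry over. Pictures are saved under pics/ and viewed, at most 10 in all, crops included, and the job is handed in when it is done.

Besides the shell and the picture viewer there is one more tool, called after "Call:" as a command line: name --argument value ..., lists and objects as JSON in quotes. apply_moves: Moves the arm, as the interface text tells. Its arguments: {"type":"object","properties":{"deltas":{"type":"array"}},"required":["deltas"]}

```bash
mkdir -p pics; ls
cat > h.py <<'E'
import numpy as np, cv2
from plant import ctrl
from scipy.spatial.transform import Rotation as R
def snap(n,f):
    im=ctrl.snapshot(n); cv2.imwrite('pics/'+f,cv2.cvtColor(im,cv2.COLOR_RGB2BGR)); return im
def px2w(n,u,v,z):
    p=ctrl.camera_params(n); T=np.array(p['cam_to_world'])
    d=np.array([(u-p['cx'])/p['fx'],-(v-p['cy'])/p['fy'],-1]); d=T[:3,:3]@d; o=T[:3,3]
    return o+d*(z-o[2])/d[2]
def w2px(n,P):
    p=ctrl.camera_params(n); T=np.array(p['cam_to_world'])
    q=T[:3,:3].T@(np.array(P)-T[:3,3]); return p['cx']+p['fx']*q[0]/-q[2], p['cy']-p['fy']*q[1]/-q[2]
E
python3 - <<'E'
from h import *
snap('top','t1.png');snap('side','s1.png')
print(ctrl.get_obs()); print({k:ctrl.camera_params('top')[k] for k in ctrl.camera_params('top')}); print(ctrl.camera_params('side'))
print(ctrl.hold_point_z)
E
```

```text
pics
{'clock': 0.1, 'joint_pos': array([ 8.68098984e+01,  2.05868721e+01,  6.39031696e-01, -1.82325117e-02,
       -7.01353130e+01, -1.65090731e+01]), 'qvel': array([ 0.04185044, -0.13548888,  0.12157528,  0.09968647, -0.04864722,
       -0.08292322]), 'tau': array([-8.90136071e-04, -5.84163487e+01,  2.93753618e+01,  7.01555997e+00,
        1.01992569e-02, -4.20045149e-05]), 'tool_pos': array([0.22738109, 0.6350857 , 0.22572006]), 'orientation': array([ 1.79915404e+02, -7.19761735e-03, -1.97053773e+01]), 'force': array([0.30265085, 0.04683584, 0.02723324]), 'moment': array([ 0.01170422, -0.04217022,  0.02675621]), 'gripper_force': 0.0, 'opening': 0.08811531823464554}
{'fx': 470.7585098205646, 'fy': 470.7585098205646, 'cx': 282.1202100436672, 'cy': 214.2648222393748, 'cam_to_world': array([[ 0.01508147,  0.99600146, -0.08805478,  0.4052248 ],
       [-0.99916461,  0.01835728,  0.03651141,  0.05713321],
       [ 0.03798187,  0.08743058,  0.99544627,  1.10626979],
       [ 0.        ,  0.        ,  0.        ,  1.        ]])}
{'fx': 466.30393715202945, 'fy': 466.30393715202945, 'cx': 281.3055527805959, 'cy': 199.62824818831078, 'cam_to_world': array([[ 0.82585524,  0.41985535, -0.37641016,  0.06878143],
       [-0.56384962,  0.62205431, -0.54325136, -0.57471194],
       [ 0.00606057,  0.66088571,  0.75046209,  0.88374187],
       [ 0.        ,  0.        ,  0.        ,  1.        ]])}
0.0188
```

View pics/t1.png

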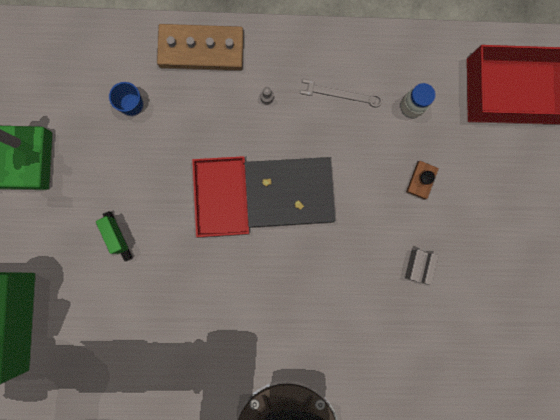

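View pics/s1.png

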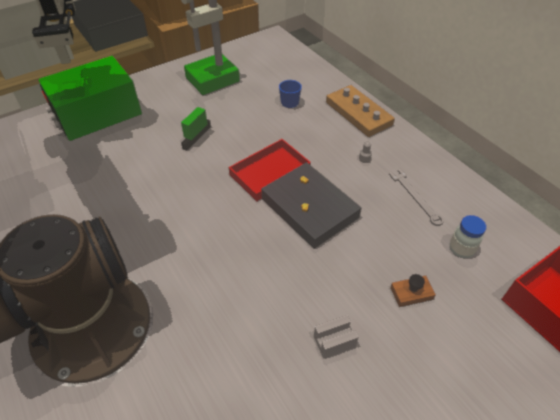

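The top view shows the scraper at about (114,236), the plate centre at about (290,192), the chips at (266,182) and (299,205), and the tray at (220,196). I'll enlarge crops to read the pixels.

Run:
```python
import cv2,numpy as np
a=cv2.imread('pics/t1.png');b=cv2.imread('pics/s1.png')
c=cv2.resize(a[200:270,80:150],None,fx=6,fy=6,interpolation=cv2.INTER_CUBIC)
d=cv2.resize(b[100:155,170:220],None,fx=7,fy=7,interpolation=cv2.INTER_CUBIC)
o=np.zeros((420,780,3),np.uint8);o[:,:420]=c;o[:385,425:775]=d;cv2.imwrite('pics/c1.png',o)
cv2.imwrite('pics/c2.png',cv2.resize(a[148:248,185:345],None,fx=5,fy=5,interpolation=cv2.INTER_CUBIC))
```

```text
(no output)
```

View pics/c1.png

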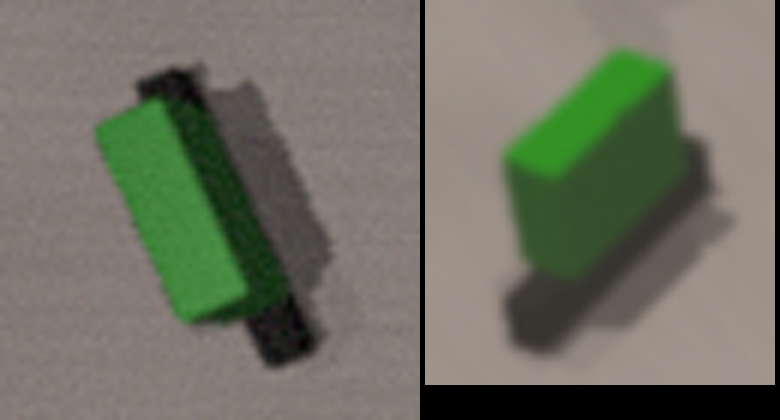

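View pics/c2.png

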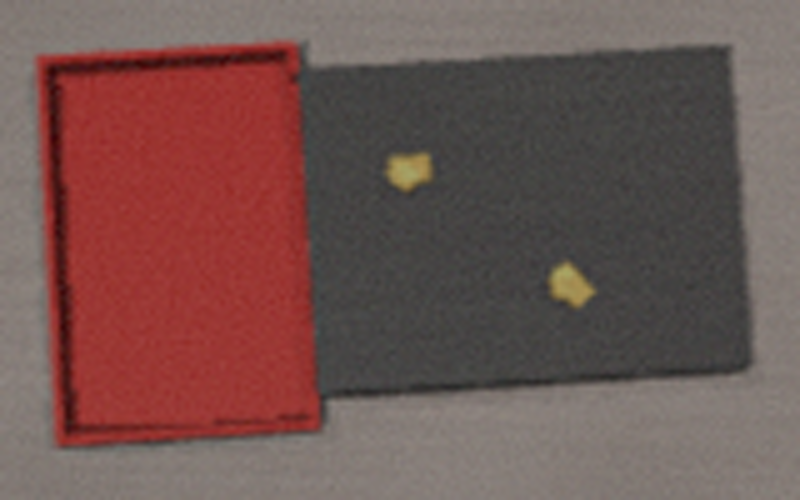

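The left crop has the grip top corners at (160,98), (97,130), (186,322) and (247,292). The second crop has the plate top corners at (305,70), (730,47), (750,368) and (322,395), with the chips at (410,170) and (572,285).

Run:
```python
from h import *
def rep(n,P,z,name):
    W=np.array([px2w(n,u,v,z)[:2] for u,v in P]); 
    print(name,W.round(4).tolist(),'mean',W.mean(0).round(4)); return W
ang=lambda a:np.degrees(np.arctan2(a[1],a[0])).round(1)
g=rep('top',[(80+x/6,200+y/6) for x,y in [(160,98),(97,130),(186,322),(247,292)]],.08,'grip')
print(ang(g[0]+g[1]-g[2]-g[3]),np.linalg.norm(g[0]-g[3]),np.linalg.norm(g[0]-g[1]))
g=rep('side',[((x-425)/7+170,100+y/7) for x,y in [(622,48),(672,68),(552,178),(506,155)]],.08,'gripS')
print(ang(g[0]+g[1]-g[2]-g[3]))
p=rep('top',[(185+x/5,148+y/5) for x,y in [(305,70),(730,47),(750,368),(322,395)]],.04,'plate')
print('y dir',ang(p[0]+p[3]-p[1]-p[2]),'x dir',ang(p[0]+p[1]-p[2]-p[3]))
c=rep('top',[(185+x/5,148+y/5) for x,y in [(410,170),(572,285)]],.048,'chips')
t=rep('top',[(185+x/5,148+y/5) for x,y in [(40,57),(298,43),(320,430),(58,443)]],.03,'tray')
yaw=np.radians(ang(p[0]+p[3]-p[1]-p[2])-90); Rm=np.array([[np.cos(yaw),-np.sin(yaw)],[np.sin(yaw),np.cos(yaw)]])
print('yaw',np.degrees(yaw),'chips local',(c-p.mean(0))@Rm,'tray local',(t.mean(0)-p.mean(0))@Rm)
rep('side',[(304,180),(306,207)],.048,'chipsS')
```

```text
grip [[0.4845, 0.3983], [0.4726, 0.4201], [0.4044, 0.3854], [0.4155, 0.3643]] mean [0.4443 0.392 ]
26.6 0.07701203584207225 0.024827572489495797
gripS [[0.4741, 0.4202], [0.4845, 0.3979], [0.4147, 0.3638], [0.4063, 0.3859]] mean [0.4449 0.3919]
26.5
plate [[0.6182, 0.1026], [0.6334, -0.0929], [0.485, -0.103], [0.4692, 0.0917]] mean [ 5.515e-01 -4.000e-04]
y dir 94.5 x dir 4.0
chips [[0.5717, 0.0538], [0.5206, -0.0205]] mean [0.5462 0.0166]
tray [[0.6235, 0.225], [0.6328, 0.1066], [0.4538, 0.0926], [0.4459, 0.2113]] mean [0.539  0.1589]
yaw 4.5 chips local [[ 0.02442034  0.052387  ]
 [-0.03231736 -0.01766527]] tray local [8.75200488e-05 1.59725220e-01]
chipsS [[0.5712, 0.0524], [0.5231, -0.0214]] mean [0.5472 0.0155]
```

```bash
cat >> h.py <<'E'
def delta(pos,yaw):
    o=ctrl.get_obs(); r=R.from_euler('xyz',o['orientation'],degrees=True); t=R.from_euler('xyz',[180,0,yaw],degrees=True)
    print('t',round(o['clock'],2),'pos',(r.inv().apply(np.array(pos)-o['tool_pos'])*1000).round(1).tolist(),'ang',(r.inv()*t).as_rotvec(degrees=True).round(2).tolist())
E
python3 - <<'E'
from h import *
delta([.4446,.392,.2],26.5)
print(w2px('side',[.2274,.635,.2257]),w2px('top',[.2274,.635,.2257]))
for z in (.05,.1,.15,.2): print(z,px2w('top',35,273,z),px2w('side',137,100,z),px2w('top',50,188,z))
E
```

```text
t 0.1 pos [286.5, 155.6, 26.0] ang [0.08, 0.03, -46.21]
(np.float64(67.51552209592282), np.float64(51.65004007095848)) (np.float64(-61.78884085774416), np.float64(350.7576593001056))
0.05 [0.3598055  0.55702014 0.05      ] [0.35601009 0.58578564 0.05      ] [0.54775103 0.53558857 0.05      ]
0.1 [0.36195548 0.53335729 0.1       ] [0.33878482 0.51618991 0.1       ] [0.54100436 0.51294022 0.1       ]
0.15 [0.36410547 0.50969445 0.15      ] [0.32155954 0.44659417 0.15      ] [0.53425768 0.49029187 0.15      ]
0.2 [0.36625545 0.48603161 0.2       ] [0.30433427 0.37699843 0.2       ] [0.527511   0.46764352 0.2       ]
```

Call:
apply_moves --deltas '[{"fingers": 87,"delta_pos": [286.5,155.6,0],"angular": [0,0,-46.2]},{"fingers": 87,"delta_pos": [286.5,155.6,0],"angular": [0,0,-46.2]},{"fingers": 87,"delta_pos": [286.5,155.6,0],"angular": [0,0,-46.2]},{"fingers": 87,"delta_pos": [286.5,155.6,0],"angular": [0,0,-46.2]},{"fingers": 87,"delta_pos": [286.5,155.6,0],"angular": [0,0,-46.2]},{"fingers": 87,"delta_pos": [286.5,155.6,0],"angular": [0,0,-46.2]},{"fingers": 87,"delta_pos": [286.5,155.6,0],"angular": [0,0,-46.2]},{"fingers": 87,"delta_pos": [286.5,155.6,26],"angular": [0,0,-46.2]},{"fingers": 87,"delta_pos": [286.5,155.6,26],"angular": [0,0,-46.2]},{"fingers": 87,"delta_pos": [286.5,155.6,26],"angular": [0,0,-46.2]}]'

```text
clock: 1.1
tool_pos: [0.4446, 0.3921, 0.2003]
orientation: [179.9, 0.1, 26.5]
force: [-1.0, 0.3, 1.6]
opening: 0.0869
gripper_force: 0.0
```

Run:
```python
from h import *
im=snap('wrist','w1.png'); p=ctrl.camera_params('wrist'); o=ctrl.get_obs()
M=np.array(p['mount']); r=R.from_euler('xyz',o['orientation'],degrees=True).as_matrix()
print(p)
c,s=np.cos(np.radians(26.5)),np.sin(np.radians(26.5))
img=cv2.cvtColor(im,cv2.COLOR_RGB2BGR)
pts=[]
for x,y,z in [(a,b,.08) for a,b in((-.04,-.014),(.04,-.014),(.04,.014),(-.04,.014))]:
    w=np.array([.4446+c*x-s*y,.392+s*x+c*y,z])
    t=r.T@(w-o['tool_pos']); q=M[:3,:3].T@(t-M[:3,3]); q=np.array([q[0],-q[1],-q[2]])
    th=np.arctan2(np.hypot(q[0],q[1]),q[2]); d=q[:2]/np.hypot(q[0],q[1])*th
    pts.append([p['cx']+p['fx']*d[0],p['cy']+p['fy']*d[1]])
print(np.round(pts,1))
cv2.polylines(img,[np.int32(pts)],True,(0,0,255),1); cv2.imwrite('pics/w1b.png',img)
```

```text
{'fx': 325.19226210127806, 'fy': 325.19226210127806, 'cx': 280.34111071971034, 'cy': 207.98338937941847, 'mount': array([[-3.78025284e-04,  9.59916406e-01,  2.80286195e-01,
         7.58482996e-02],
       [ 9.99999575e-01,  5.98548852e-04, -7.01182372e-04,
        -5.04324995e-04],
       [-8.40841442e-04,  2.80285811e-01, -9.59916224e-01,
        -1.59304237e-01],
       [ 0.00000000e+00,  0.00000000e+00,  0.00000000e+00,
         1.00000000e+00]])}
[[296.4 243.5]
 [297.7 157.6]
 [265.3 157.6]
 [266.4 243.5]]
```

View pics/w1b.png

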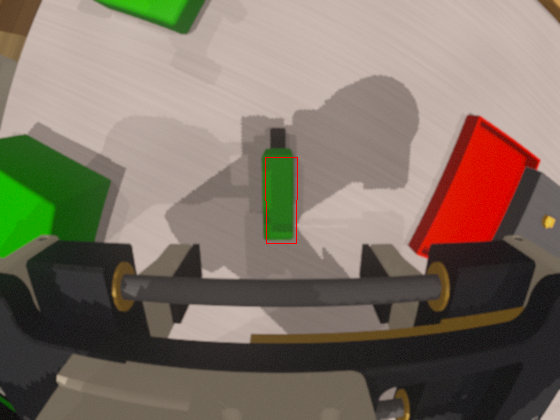

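The wrist view shows the grip top at about x 263–293, y 150–238. That is 2–5 px from the predicted outline, so I'll descend and close.

Call:
apply_moves --deltas '[{"fingers": 87,"delta_pos": [2,-1,40],"angular": [0,0,0]},{"fingers": 87,"delta_pos": [2,-1,80],"angular": [0,0,0]},{"fingers": 87,"delta_pos": [2,-1,110],"angular": [0,0,0]},{"fingers": 87,"delta_pos": [2,-1,135],"angular": [0,0,0]},{"fingers": 87,"delta_pos": [2,-1,150],"angular": [0,0,0]},{"fingers": 87,"delta_pos": [2,-1,160],"angular": [0,0,0]},{"fingers": 87,"delta_pos": [2,-1,164],"angular": [0,0,0]},{"fingers": 87,"delta_pos": [2,-1,164],"angular": [0,0,0]},{"fingers": 50,"delta_pos": [2,-1,164],"angular": [0,0,0]},{"fingers": 40,"delta_pos": [2,-1,164],"angular": [0,0,0]}]'

```text
clock: 2.15
tool_pos: [0.4465, 0.3948, 0.0376]
orientation: [-180.0, -0.1, 26.5]
force: [-0.8, -0.1, 0.5]
opening: 0.0762
gripper_force: 0.0
```

Call:
apply_moves --deltas '[{"fingers": 36,"delta_pos": [0,0,0],"angular": [0,0,0]},{"fingers": 33,"delta_pos": [0,0,0],"angular": [0,0,0]},{"fingers": 31,"delta_pos": [0,0,0],"angular": [0,0,0]},{"fingers": 29,"delta_pos": [0,0,0],"angular": [0,0,0]},{"fingers": 20,"delta_pos": [0,0,0],"angular": [0,0,0]},{"fingers": 10,"delta_pos": [0,0,0],"angular": [0,0,0]},{"fingers": 10,"delta_pos": [0,0,0],"angular": [0,0,0]},{"fingers": 10,"delta_pos": [0,0,0],"angular": [0,0,0]}]'

```text
clock: 2.95
tool_pos: [0.4462, 0.3943, 0.0366]
orientation: [-180.0, -0.0, 26.5]
force: [-0.0, -0.7, -0.2]
opening: 0.0276
gripper_force: 30.0
```

Call:
apply_moves --deltas '[{"fingers": 10,"delta_pos": [0,0,-10],"angular": [0,0,0]},{"fingers": 10,"delta_pos": [0,0,-30],"angular": [0,0,0]},{"fingers": 10,"delta_pos": [0,0,-60],"angular": [0,0,0]},{"fingers": 10,"delta_pos": [0,0,-90],"angular": [0,0,0]},{"fingers": 10,"delta_pos": [0,0,-110],"angular": [0,0,0]},{"fingers": 10,"delta_pos": [0,0,-120],"angular": [0,0,0]},{"fingers": 10,"delta_pos": [0,0,-120],"angular": [0,0,0]}]'

```text
clock: 3.65
tool_pos: [0.4464, 0.3946, 0.1579]
orientation: [-179.9, -0.1, 26.5]
force: [0.6, 0.8, -2.8]
opening: 0.0278
gripper_force: 30.0
```

Run:
```python
from h import *
o=ctrl.get_obs();print(o['force'],o['opening'],o['tool_pos'])
delta([.5563,-.0622,.156],4.4)
```

```text
[ 0.59524468  0.78353175 -2.75431387] 0.027757079776420692 [0.4463669  0.39460578 0.15792665]
t 3.65 pos [-105.5, 457.9, 1.1] ang [-0.09, -0.09, 22.1]
```

Call:
apply_moves --deltas '[{"fingers": 10,"delta_pos": [-5,20,0],"angular": [0,0,1]},{"fingers": 10,"delta_pos": [-13,55,0],"angular": [0,0,3]},{"fingers": 10,"delta_pos": [-23,100,0],"angular": [0,0,5]},{"fingers": 10,"delta_pos": [-34,148,0],"angular": [0,0,7]},{"fingers": 10,"delta_pos": [-45,196,0],"angular": [0,0,9]},{"fingers": 10,"delta_pos": [-56,244,0],"angular": [0,0,12]},{"fingers": 10,"delta_pos": [-67,292,0],"angular": [0,0,14]},{"fingers": 10,"delta_pos": [-78,340,0],"angular": [0,0,17]},{"fingers": 10,"delta_pos": [-89,385,0],"angular": [0,0,19]},{"fingers": 10,"delta_pos": [-97,420,0],"angular": [0,0,21]}]'

```text
clock: 4.65
tool_pos: [0.5454, -0.0281, 0.1549]
orientation: [180.0, 0.2, 5.3]
force: [0.5, 0.8, -3.6]
opening: 0.028
gripper_force: 30.0
```

Run:
```python
from h import *
delta([.5563,-.0622,.100],4.4)
```

```text
t 4.65 pos [7.9, 34.9, 54.9] ang [0.02, 0.17, 0.91]
```

Call:
apply_moves --deltas '[{"fingers": 10,"delta_pos": [5,25,0],"angular": [0,0,1]},{"fingers": 10,"delta_pos": [8,35,0],"angular": [0,0,1]},{"fingers": 10,"delta_pos": [8,35,10],"angular": [0,0,1]},{"fingers": 10,"delta_pos": [8,35,30],"angular": [0,0,1]},{"fingers": 10,"delta_pos": [8,35,45],"angular": [0,0,1]},{"fingers": 10,"delta_pos": [8,35,55],"angular": [0,0,1]},{"fingers": 10,"delta_pos": [8,35,55],"angular": [0,0,1]},{"fingers": 10,"delta_pos": [8,35,55],"angular": [0,0,1]}]'

```text
clock: 5.45
tool_pos: [0.5581, -0.0586, 0.1015]
orientation: [180.0, 0.0, 4.6]
force: [0.5, 0.5, -3.0]
opening: 0.0279
gripper_force: 30.0
```

Run:
```python
from h import *
snap('side','s2.png');a=snap('top','t2.png')
delta([.5563,-.0622,.078],4.4)
b=cv2.imread('pics/s2.png')[130:260,220:380]; cv2.imwrite('pics/s2c.png',cv2.resize(b,None,fx=4.6,fy=4.6,interpolation=cv2.INTER_CUBIC))
```

```text
t 5.55 pos [-2.6, 3.4, 24.2] ang [-0.0, -0.07, 0.14]
```

View pics/s2c.png

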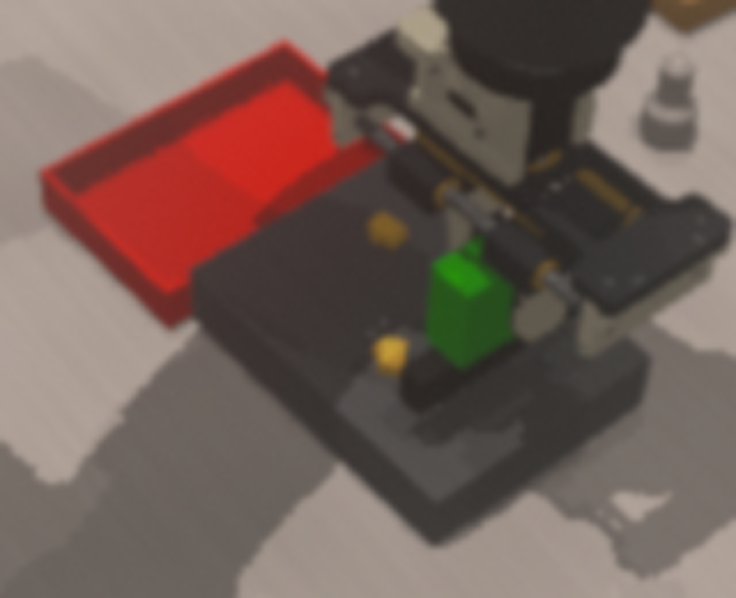

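The side crop shows the blade above the plate, behind both chips at (390,355) and (385,230). I'll lower to just above the surface.

Call:
apply_moves --deltas '[{"fingers": 10,"delta_pos": [-3,4,10],"angular": [0,0,0]},{"fingers": 10,"delta_pos": [-3,4,17],"angular": [0,0,0]},{"fingers": 10,"delta_pos": [-3,4,21],"angular": [0,0,0]},{"fingers": 10,"delta_pos": [-3,4,22.5],"angular": [0,0,0]},{"fingers": 10,"delta_pos": [-3,4,22.5],"angular": [0,0,0]},{"fingers": 10,"delta_pos": [-3,4,22.5],"angular": [0,0,0]}]'

```text
clock: 6.15
tool_pos: [0.5556, -0.0633, 0.0792]
orientation: [180.0, -0.0, 4.5]
force: [-0.8, 0.5, -3.7]
opening: 0.0282
gripper_force: 30.0
```

Run:
```python
from h import *
for i in range(4):
    o=ctrl.get_obs();print(o['tool_pos'],o['force']); ctrl.snapshot('top')
P=np.array([.5515,-.0004]);a=np.radians(4.4);q=P+np.array([-np.sin(a),np.cos(a)])*.118
delta([q[0],q[1],.0785],4.4)
```

```text
[ 0.55560679 -0.06325135  0.0791566 ] [-0.78217066  0.50182941 -3.7373645 ]
[ 0.55566175 -0.06320723  0.07927959] [ 0.90789046 -0.26622858 -3.2557336 ]
[ 0.55562396 -0.06321202  0.07929003] [-0.38127886 -0.5636386  -2.81051842]
[ 0.55561873 -0.06318988  0.0793208 ] [-0.80526334 -0.42241705 -3.79902064]
t 6.35 pos [1.1, -180.9, 0.8] ang [-0.0, -0.02, 0.11]
```

Call:
apply_moves --deltas '[{"fingers": 10,"delta_pos": [0,-5,1],"angular": [0,0,0]},{"fingers": 10,"delta_pos": [0,-14,1],"angular": [0,0,0]},{"fingers": 10,"delta_pos": [0,-23,1],"angular": [0,0,0]},{"fingers": 10,"delta_pos": [0,-32,1],"angular": [0,0,0]},{"fingers": 10,"delta_pos": [0,-41,1],"angular": [0,0,0]},{"fingers": 10,"delta_pos": [0,-50,1],"angular": [0,0,0]},{"fingers": 10,"delta_pos": [0,-59,1],"angular": [0,0,0]},{"fingers": 10,"delta_pos": [0,-68,1],"angular": [0,0,0]},{"fingers": 10,"delta_pos": [0,-77,1],"angular": [0,0,0]},{"fingers": 10,"delta_pos": [0,-85,1],"angular": [0,0,0]}]'

```text
clock: 7.35
tool_pos: [0.5487, 0.0223, 0.0781]
orientation: [-180.0, -0.0, 4.5]
force: [-0.3, -0.7, -4.0]
opening: 0.0281
gripper_force: 30.0
```

Run:
```python
from h import *
snap('side','s3.png')
P=np.array([.5515,-.0004]);a=np.radians(4.4);q=P+np.array([-np.sin(a),np.cos(a)])*.118
delta([q[0],q[1],.0785],4.4); print(ctrl.get_obs()['force'],ctrl.get_obs()['tool_pos'])
b=cv2.imread('pics/s3.png')[130:260,220:380]; cv2.imwrite('pics/s3c.png',cv2.resize(b,None,fx=4.6,fy=4.6,interpolation=cv2.INTER_CUBIC))
```

```text
t 7.4 pos [1.1, -94.4, -0.4] ang [-0.01, -0.02, 0.13]
[ 0.52137827  0.81684639 -3.3167673 ] [0.5488137  0.0230578  0.07811235]
```

View pics/s3c.png

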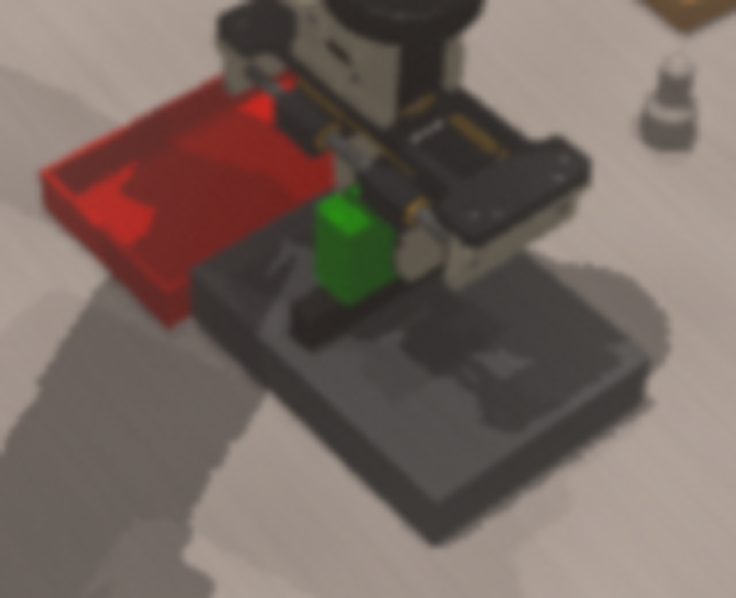

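Nothing is left behind the blade and both chips are ahead of it, so I'll continue over the edge.

Call:
apply_moves --deltas '[{"fingers": 10,"delta_pos": [0,-5,0],"angular": [0,0,0]},{"fingers": 10,"delta_pos": [0,-14,0],"angular": [0,0,0]},{"fingers": 10,"delta_pos": [0,-23,0],"angular": [0,0,0]},{"fingers": 10,"delta_pos": [0,-32,0],"angular": [0,0,0]},{"fingers": 10,"delta_pos": [0,-41,0],"angular": [0,0,0]},{"fingers": 10,"delta_pos": [0,-50,0],"angular": [0,0,0]},{"fingers": 10,"delta_pos": [0,-59,0],"angular": [0,0,0]},{"fingers": 10,"delta_pos": [0,-68,0],"angular": [0,0,0]},{"fingers": 10,"delta_pos": [0,-77,0],"angular": [0,0,0]},{"fingers": 10,"delta_pos": [0,-86,0],"angular": [0,0,0]}]'

```text
clock: 8.4
tool_pos: [0.5419, 0.108, 0.078]
orientation: [180.0, 0.0, 4.5]
force: [-0.2, -1.3, -3.3]
opening: 0.0279
gripper_force: 30.0
```

Call:
apply_moves --deltas '[{"fingers": 10,"delta_pos": [0,-5,0],"angular": [0,0,0]},{"fingers": 10,"delta_pos": [0,-8,0],"angular": [0,0,0]},{"fingers": 10,"delta_pos": [0,-8,0],"angular": [0,0,0]},{"fingers": 10,"delta_pos": [0,-8,0],"angular": [0,0,0]},{"fingers": 10,"delta_pos": [0,-8,-20],"angular": [0,0,0]},{"fingers": 10,"delta_pos": [0,-8,-50],"angular": [0,0,0]},{"fingers": 10,"delta_pos": [0,-8,-78],"angular": [0,0,0]},{"fingers": 10,"delta_pos": [0,-8,-78],"angular": [0,0,0]}]'

```text
clock: 9.2
tool_pos: [0.5438, 0.1158, 0.1602]
orientation: [-179.9, -0.4, 4.5]
force: [0.6, 0.1, -2.6]
opening: 0.0279
gripper_force: 30.0
```

Run:
```python
from h import *
print(ctrl.get_obs()['tool_pos']); delta([.4464,.3946,.156],26.5)
im=snap('side','s4.png'); im2=snap('top','t4.png')
for n,i in(('side',im),('top',im2)):
    h=cv2.cvtColor(i,cv2.COLOR_RGB2HSV); m=cv2.inRange(h,(16,110,90),(32,255,255)); k=cv2.connectedComponentsWithStats(m)
    print(n,[(s[4],c.round(1).tolist()) for s,c in zip(k[2][1:],k[3][1:]) if s[4]>5])
```

```text
[0.54376327 0.11576539 0.16024796]
t 9.2 pos [-75.1, -285.6, 4.4] ang [-0.05, -0.41, -21.99]
side [(np.int32(677), [175.4, 22.3]), (np.int32(316), [236.6, 6.3]), (np.int32(13), [185.5, 7.2]), (np.int32(33), [242.8, 27.5]), (np.int32(1904), [82.2, 55.0]), (np.int32(58), [228.5, 31.6]), (np.int32(58), [164.3, 48.7]), (np.int32(141), [175.6, 49.9]), (np.int32(895), [359.6, 109.3]), (np.int32(7), [283.1, 122.9]), (np.int32(16), [269.1, 182.0])]
top [(np.int32(9), [164.1, 27.4]), (np.int32(6), [183.0, 26.3]), (np.int32(7), [180.9, 48.0]), (np.int32(7), [237.0, 63.3])]
```

Call:
apply_moves --deltas '[{"fingers": 10,"delta_pos": [-5,-20,0],"angular": [0,0,-2]},{"fingers": 10,"delta_pos": [-15,-55,0],"angular": [0,0,-4]},{"fingers": 10,"delta_pos": [-26,-100,0],"angular": [0,0,-8]},{"fingers": 10,"delta_pos": [-37,-145,0],"angular": [0,0,-12]},{"fingers": 10,"delta_pos": [-48,-190,0],"angular": [0,0,-16]},{"fingers": 10,"delta_pos": [-60,-230,0],"angular": [0,0,-19]},{"fingers": 10,"delta_pos": [-69,-262,0],"angular": [0,0,-21]},{"fingers": 10,"delta_pos": [-75,-280,0],"angular": [0,0,-22]},{"fingers": 10,"delta_pos": [-75,-285.6,4],"angular": [0,0,-22]},{"fingers": 10,"delta_pos": [-75,-285.6,4],"angular": [0,0,-22]}]'

```text
clock: 10.3
tool_pos: [0.4436, 0.3934, 0.1503]
orientation: [179.9, 0.1, 26.5]
force: [-0.1, -0.0, -4.2]
opening: 0.0279
gripper_force: 30.0
```

Run:
```python
from h import *
delta([.4464,.3946,.0366],26.5)
im=snap('side','s5.png'); im2=snap('top','t5.png')
a=cv2.imread('pics/t5.png')[140:260,80:350];b=cv2.imread('pics/s5.png')[100:250,160:370]
o=np.zeros((600,800,3),np.uint8)
o[:300,:675]=cv2.resize(a,None,fx=2.5,fy=2.5); o[300:600,:420]=cv2.resize(b,None,fx=2,fy=2);cv2.imwrite('pics/c5.png',o)
```

```text
t 10.3 pos [3.3, 0.1, 113.7] ang [0.08, 0.15, -0.01]
```

View pics/c5.png

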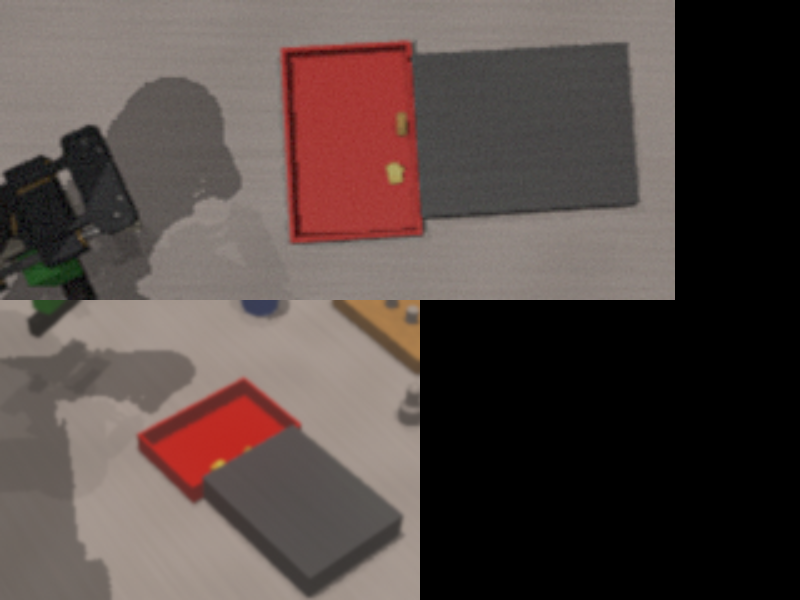

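Both chips are in the tray, at (402,124) and (395,173) in the crop, and the plate is clear. I'll set the scraper down.

Call:
apply_moves --deltas '[{"fingers": 10,"delta_pos": [3.3,0,25],"angular": [0,0,0]},{"fingers": 10,"delta_pos": [3.3,0,60],"angular": [0,0,0]},{"fingers": 10,"delta_pos": [3.3,0,85],"angular": [0,0,0]},{"fingers": 10,"delta_pos": [3.3,0,100],"angular": [0,0,0]},{"fingers": 10,"delta_pos": [3.3,0,107],"angular": [0,0,0]},{"fingers": 10,"delta_pos": [3.3,0,110],"angular": [0,0,0]},{"fingers": 10,"delta_pos": [3.3,0,111.5],"angular": [0,0,0]},{"fingers": 10,"delta_pos": [3.3,0,111.5],"angular": [0,0,0]},{"fingers": 10,"delta_pos": [3.3,0,111.5],"angular": [0,0,0]}]'

```text
clock: 11.3
tool_pos: [0.4475, 0.3959, 0.0415]
orientation: [-180.0, -0.1, 26.5]
force: [0.4, -0.1, -3.5]
opening: 0.0282
gripper_force: 30.0
```

Run:
```python
from h import *
print(ctrl.get_obs()['force']); delta([.4464,.3944,.0366],26.5)
```

```text
[ 0.37682362 -0.1170171  -3.47317418]
t 11.3 pos [-1.7, 0.9, 4.9] ang [-0.04, -0.08, 0.0]
```

Call:
apply_moves --deltas '[{"fingers": 10,"delta_pos": [-1.7,0.9,2],"angular": [0,0,0]},{"fingers": 10,"delta_pos": [-1.7,0.9,3.5],"angular": [0,0,0]},{"fingers": 10,"delta_pos": [-1.7,0.9,4.2],"angular": [0,0,0]},{"fingers": 10,"delta_pos": [-1.7,0.9,4.2],"angular": [0,0,0]},{"fingers": 10,"delta_pos": [-1.7,0.9,4.2],"angular": [0,0,0]}]'

```text
clock: 11.8
tool_pos: [0.4459, 0.3939, 0.0366]
orientation: [180.0, 0.0, 26.5]
force: [-2.9, -1.5, 1.1]
opening: 0.028
gripper_force: 30.0
```

Call:
apply_moves --deltas '[{"fingers": 10,"delta_pos": [0,0,0.5],"angular": [0,0,0]},{"fingers": 10,"delta_pos": [0,0,0.5],"angular": [0,0,0]}]'

```text
clock: 12.0
tool_pos: [0.4459, 0.3939, 0.0366]
orientation: [180.0, -0.0, 26.5]
force: [-3.9, -2.7, 6.6]
opening: 0.0279
gripper_force: 30.0
```

Call:
apply_moves --deltas '[{"fingers": 10,"delta_pos": [0,0,-0.5],"angular": [0,0,0]},{"fingers": 32,"delta_pos": [0,0,-0.5],"angular": [0,0,0]},{"fingers": 45,"delta_pos": [0,0,-0.5],"angular": [0,0,0]},{"fingers": 70,"delta_pos": [0,0,-0.5],"angular": [0,0,0]},{"fingers": 70,"delta_pos": [0,0,-0.5],"angular": [0,0,0]},{"fingers": 70,"delta_pos": [0,0,-0.5],"angular": [0,0,0]},{"fingers": 70,"delta_pos": [0,0,-30],"angular": [0,0,0]},{"fingers": 70,"delta_pos": [0,0,-70],"angular": [0,0,0]},{"fingers": 70,"delta_pos": [0,0,-115],"angular": [0,0,0]},{"fingers": 70,"delta_pos": [0,0,-160],"angular": [0,0,0]}]'

```text
clock: 13.0
tool_pos: [0.4458, 0.3936, 0.1974]
orientation: [180.0, 0.0, 26.5]
force: [0.8, 0.1, -0.6]
opening: 0.0701
gripper_force: 0.0
```

Run:
```python
from h import *
delta([.228,.635,.23],-19.7)
```

```text
t 13.0 pos [-87.2, -313.2, -32.6] ang [0.03, 0.01, 46.2]
```

Call:
apply_moves --deltas '[{"fingers": 70,"delta_pos": [0,0,-33],"angular": [0,0,0]},{"fingers": 70,"delta_pos": [-87,-313,-33],"angular": [0,0,46]},{"fingers": 70,"delta_pos": [-87,-313,-33],"angular": [0,0,46]},{"fingers": 70,"delta_pos": [-87,-313,-33],"angular": [0,0,46]},{"fingers": 70,"delta_pos": [-87,-313,-33],"angular": [0,0,46]},{"fingers": 70,"delta_pos": [-87,-313,-33],"angular": [0,0,46]},{"fingers": 70,"delta_pos": [-87,-313,-33],"angular": [0,0,46]},{"fingers": 70,"delta_pos": [-87,-313,-33],"angular": [0,0,46]},{"fingers": 70,"delta_pos": [-87,-313,-33],"angular": [0,0,46]},{"fingers": 70,"delta_pos": [-87,-313,-33],"angular": [0,0,46]}]'

```text
clock: 14.0
tool_pos: [0.2277, 0.6355, 0.2282]
orientation: [179.9, -0.0, -19.4]
force: [-0.4, -1.2, 0.5]
opening: 0.0697
gripper_force: 0.0
```

Run:
```python
from h import *
snap('top','t6.png')
a=cv2.imread('pics/t1.png');b=cv2.imread('pics/t6.png')
for i in(a,b):
    c=cv2.cvtColor(i[200:270,80:150],cv2.COLOR_BGR2HSV);m=cv2.inRange(c,(45,120,90),(80,255,255))
    n=cv2.findNonZero(m); print(len(n),n.mean(0),cv2.minAreaRect(n))
r=lambda i:cv2.resize(i[200:270,80:150],None,fx=5,fy=5,interpolation=cv2.INTER_CUBIC)
cv2.imwrite('pics/c6.png',np.hstack([r(a),r(b)]))
```

```text
436 [[28.23623853 34.67201835]] ((28.281208038330078, 34.704444885253906), (35.75654983520508, 12.272375106811523), 65.37643432617188)
436 [[28.83486239 34.61238532]] ((28.811641693115234, 34.58561706542969), (35.66981506347656, 12.248567581176758), 65.55604553222656)
```

View pics/c6.png

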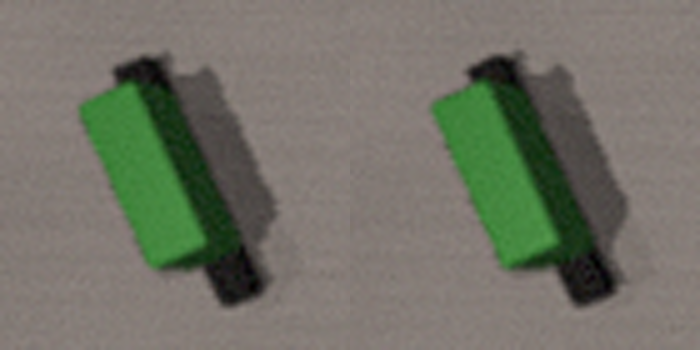

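The before and after crops match: the scraper is upright and within about 1.3 mm of where it stood. I'm handing in.

```bash
python3 -c "
from plant import ctrl
print(ctrl.close_job())"
```

```text
the job is handed in; nothing more can be done
None
```

Both brass chips were wiped off the plate into the red tray, and the scraper is back upright within about 1.3 mm of its start; I handed the job in at about 14 s, and no verdict was returned.

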